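# Rock the sorter's seesaw gate and feed two containers down the other chute

### The arm

A 6-joint arm with a two-finger parallel gripper is mounted at the origin on the work surface. World frame = base frame: x ahead of the robot, y to its left, z up, the work surface at z = 0. Lengths are in mm, angles in degrees, forces in N, time in s.
With the tool pointing down it reaches from about 275 to 1000 mm from the base axis. Payload 8.4 kg.
Tool frame: the origin (TCP) lies at the very end of the fingers, on their centre line; the grasp point (between the pads) lies grip_point_offset behind it (grip_point_offset is the distance from the TCP to the grasp point, in mm); x points along the fingers, y is the direction in which the jaws open and shut, and the axes are right-handed (so a half turn about x gives the same grasp; the last joint's range is limited). The gripper opens to 85 mm and grips with 20 to 120 N. Pads are 22 mm wide; open, the fingers measure 114 mm over their backs; the gripper's body (76 mm by 85 mm) begins 54 mm behind the grasp point. The pads swing forward as they close: fully open they stand 13 mm farther back than shut.
Start: joints at [-64.71, 20.225, 93.587, -0, 66.188, -0.138], TCP at [268.358, -564.457, 231.281] pointing down, gripper open.
Joint ranges: [-150.9, 150.9], [-52.94, 120.26], [3.33, 152.33], [-74.26, 254.26], [0, 154.13], [-172.89, 172.89]. Speed limits (degrees/s): [127.2, 127.2, 159.86, 180, 180, 180].

### API

Orientations are given as [roll, pitch, yaw] about the fixed x, y, z axes, in that order (R = Rz(yaw) Ry(pitch) Rx(roll)).
In Python, from station import reach, move_straight, move_joints, grip, sleep, inverse_kinematics, read_state, snapshot, IKError, close_job, recognise, silhouettes, grip_point_offset gives the robot as it stands. Calls block until the motion is done:
- reach(position, orientation): joint-space move of the TCP to a pose.
- move_straight(position, rot=None, max_speed=150, force_limit=None): straight line of the TCP; rot=None keeps the orientation; max_speed is the mean speed in mm/s. With force_limit (N) it stops when the force on the tool has changed by that much, and returns True; else False.
- move_joints(angles): joint-space move.
- grip(opening): finger opening in mm; the grip force is fixed at half the most; returns when the fingers have stopped.
- sleep(seconds).
- inverse_kinematics(position, orientation): joint angles nearest the present ones, or None.
- read_state(): the state.
- snapshot(name): name is "scene" or "side" or "wrist"; returns a dict with "frame" (400x640x3 uint8, blue, green, red), "mtx" (3x3 intrinsics, pixels), "k1" (the pictures are not rectified: a ray, as slopes to the right and down, at radius r is drawn at 1 + k1 r^2 times it, then the intrinsics apply), "cam_to_world" (4x4, takes a point from camera to world coordinates); the wrist camera has in their place "tool_from_camera" (4x4, takes a point from camera to tool coordinates, whose origin is the TCP and whose axes are the tool frame's). Camera axes: x right, y up, looking along -z (the intrinsics and any distortion apply to the point x, -y, -z); pixel columns grow to the right and rows downward; lengths in mm; the calibration is good to about 2 mm. A picture is of the moment at which its call begins: read the wrist's pose just before it. There is no depth.
A pose or a line that the arm cannot do raises IKError and nothing moves.
- close_job(): hands the job in, once; it reports no verdict.
Trained networks look in the newest picture that a camera, given by its name, has taken for a name from the list of things; names that differ only in an ending like _2 or _b are one class to them, and where a whole thing is asked for, a point or a joint stands for the part that bears it (a point fixed in the world has none). Each returns a list of dicts, best first, with "p" (0 to 1); they miss things now and then, are a little off and sometimes report something else, mostly with a low value. They report only what shows in the picture. A call takes as long as a camera call. They do not tell look-alikes from the thing itself.
- recognise(camera, query): "extent" ([left, top, right, bottom] in pixels, round what is visible of it).
- silhouettes(camera, query): "mask" (400x640 bool, what is visible of it) and "extent" ([left, top, right, bottom] in pixels, round what is visible of it).
The state is a dict: "clock": time; "qpos": joint angles; "joint_vel": joint speeds; "joint_efforts": joint torques, N m; "ee_pos": TCP position; "ee_rot": TCP orientation; "contact_force": force on the tool from outside, world axes, zero at the start; "torque": the same for the moment, N m; "width": finger opening in mm.
Only numpy, scipy, OpenCV 4.12 (cv2) and the standard library are available. Lean on these libraries where they do the work, as an engineer would, in place of code of your own. Each camera call takes 0.05 s, during which the arm holds its last target.

### The job

Two specimen containers lie waiting on the feed ledge of the sorter. Using the fingertips only, press down the raised end of the seesaw gate's rocker bar so that the gate tips over to its other side, and then push both containers along the ledge and over its lip, so that they roll down the newly opened chute into that tub. Do not lift or carry the containers, and leave the other things on the bench where they are.

Things in the scene. Friction and masses are not known exactly. Their poses are not given: they have to be found in the camera images.
- sorter: tabletop sorter fixed to the bench: grey base plate, clear side guides, aluminium feed ledge on top, seesaw gate below it, a chute and tub at either side. Origin at the base's underside centre, on the bench; x away from the robot, y to the left tub, z up; turned up to 0.25 rad either way. Offsets given as x, y, z are in mm in this frame.
- ledge_lip (a point): middle of the top of the feed ledge's lip, at x 0, y 24, z 189. The lip is 4 mm wide and stands 3 mm above the ledge's floor along its right edge; it holds the containers back; a push to the right of under 1 N rolls one over it. Containers then drop through the open slot (y -24 to 22) onto the gate and roll to its low side. An upright stop plate, top at z 233, closes the slot at y -24.
- ledge_end (a point): middle of the floor of the feed ledge at its open left end: x 0, y 139, z 194. From here the floor falls at 0.07 rad to z 186 at the lip. Clear guides stand either side of the ledge, inner faces at x -54 and 54, tops at z 215.
- gate (a joint): angle of the seesaw gate, rad, about a pivot along x through y 0, z 150. Range -0.28 to 0.28, hard stops. Positive: left end up, feeds the right tub. Negative: right end up, feeds the left tub. It is top-heavy: pushed past 0 it falls by itself to the other stop and stays. It starts at one stop or the other, varying between runs.
- pad_left (a point): centre of the top of the round black press pad (34 mm across) at the left end of the gate's rocker bar, which runs along y on the robot's side of the guides: x -115, y 100. Top near z 187 when raised, z 132 when down; about 0.5 N on the raised pad rocks the gate. Mid-bar stands a stalk with a round dark weight, 36 mm across, reaching 78 mm above the pivot.
- pad_right (a point): the same for the press pad at the right end of the rocker bar: x -115, y -100.
- container_a: a specimen container, a plain cylinder 28 mm in diameter and 92 mm long with a flush screw cap, about 45 g, of smooth plastic (friction about 0.3), lying on its side across the feed ledge (its length along the sorter's x) and free to roll along the sorter's y; the first in the queue, by the lip. Origin at its centre. Its own x axis is its length.
- container_b: a specimen container, a plain cylinder 28 mm in diameter and 92 mm long with a flush screw cap, about 45 g, of smooth plastic (friction about 0.3), lying on its side across the feed ledge (its length along the sorter's x) and free to roll along the sorter's y; the second in the queue, left of the first. Origin at its centre. Its own x axis is its length.
- tub_left: the white open tub, 200 (x) x 180 (y) x 75 mm tall, walls 5 mm, fixed below the left chute. Origin at the centre of its underside.
- tub_right: the same white tub, fixed below the right chute.
- pot: a small lidded specimen pot, 48 mm across and 65 mm tall, standing upright on the bench in front of the left tub; leave it alone. Origin at the centre of its underside.
- marker: a marker pen, 130 mm long and 17 mm thick, lying on the bench in front of the right tub; leave it alone. Origin at the middle of its underside.
- low_jar: a low wide jar with a grey lid, 56 mm across and 35 mm tall, standing on the bench on the robot's side of the rocker bar; leave it alone. Origin at the centre of its underside.
Things that resemble listed ones, but are neither listed nor needed, are in the scene too. Leave any green or pink look-alike of the container_b alone.

How it is judged:
By the outcome, as a careful person would: the job done as asked, in the order asked, and still so for the second after the job is handed in, with the robot touching nothing.
It also fails if it takes over 48 s, if anything falls off the work surface, if the arm or the gripper's body presses on something with over 40 N, if the wrist force passes 120 N, or if a joint passes its speed limit or range.

## Working session

There is one attempt and no reset: what is moved stays moved. The work goes in short steps, each a Python script; the robot and the scene stay as the last script left them, time stands still between calls to the robot, and variables do not carry over. Pictures are saved under pics/ and viewed, and the job is handed in when it is done.

```bash
ls; mkdir -p pics; python3 - <<'E'
from station import *
import cv2
for n in ("scene","side","wrist"):
    s=snapshot(n); cv2.imwrite(f"pics/{n}0.png",s["frame"]); print(n,s["mtx"].tolist(),s["k1"],s.get("cam_to_world",s.get("tool_from_camera")).round(3).tolist() if hasattr(s.get("cam_to_world",s.get("tool_from_camera")),'round') else s.get("cam_to_world"))
    for q in ("sorter","gate","pad_left","container_a","tub_left","pot","marker","low_jar"):
        print(q,[(round(d["p"],2),[int(v) for v in d["extent"]]) for d in recognise(n,q)])
print(read_state(),grip_point_offset)
E
```

```text
pics
scene [[444.73144236923196, 0.0, 314.7446820900294], [0.0, 444.73144236923196, 201.36356539955182], [0.0, 0.0, 1.0]] -0.11692072748481956 [[-0.879, -0.372, 0.299, 898.19], [0.477, -0.658, 0.583, 641.586], [-0.019, 0.655, 0.756, 959.169], [0.0, 0.0, 0.0, 1.0]]
sorter [(0.75, [238, 117, 380, 333])]
gate [(0.87, [274, 140, 361, 189])]
pad_left [(0.95, [276, 143, 364, 193]), (0.33, [270, 235, 379, 336])]
container_a [(0.93, [223, 247, 257, 267]), (0.89, [281, 173, 322, 194]), (0.53, [277, 165, 318, 181]), (0.53, [345, 166, 380, 177])]
tub_left [(0.77, [268, 238, 376, 338])]
pot [(0.8, [380, 255, 406, 280]), (0.63, [269, 240, 376, 335]), (0.41, [278, 170, 318, 180])]
marker [(0.42, [281, 175, 319, 194])]
low_jar [(0.76, [360, 197, 377, 223])]
side [[377.3061218139868, 0.0, 320.334385620473], [0.0, 377.3061218139868, 201.9065100143059], [0.0, 0.0, 1.0]] 0.026713175877543856 [[1.0, -0.016, -0.001, 564.45], [0.008, 0.563, -0.826, -737.535], [0.013, 0.826, 0.563, 650.036], [0.0, 0.0, 0.0, 1.0]]
sorter [(0.97, [222, 163, 395, 399])]
gate [(0.74, [257, 172, 351, 254])]
pad_left [(0.85, [25
[... 679 characters left out ...]

marker []
low_jar []
{'clock': 1.35, 'qpos': array([-6.47112890e+01,  2.02253429e+01,  9.35875830e+01, -1.66580292e-03,
        6.61877997e+01, -1.35958702e-01]), 'joint_vel': array([-0.0114387 ,  0.00065209, -0.02267448,  0.07098801,  0.04709944,
       -0.06247871]), 'joint_efforts': array([ 1.12384252e-03, -6.05183601e+01, -3.42444277e+01, -4.87956299e-05,
        1.12000464e-03, -5.66483777e-05]), 'ee_pos': array([ 268.33339106, -564.46321902,  231.27678883]), 'ee_rot': array([-25.59525064,  89.9983121 , 179.83009158]), 'contact_force': array([ 0.04630423, -0.04522493, -0.12721332]), 'torque': array([ 0.01149516, -0.00684647, -0.01575761]), 'width': 85.51361065779493} 18.700000000000003
```

View pics/scene0.png

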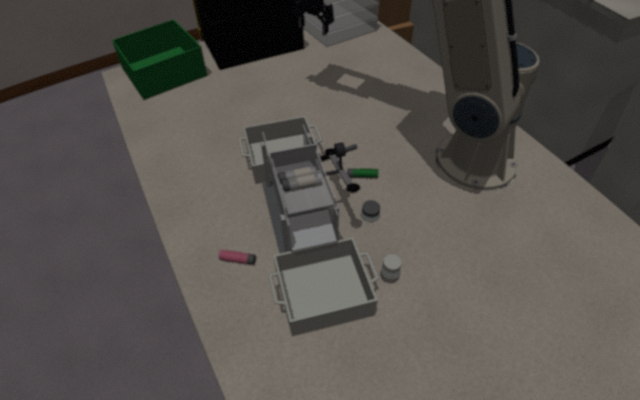

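View pics/side0.png

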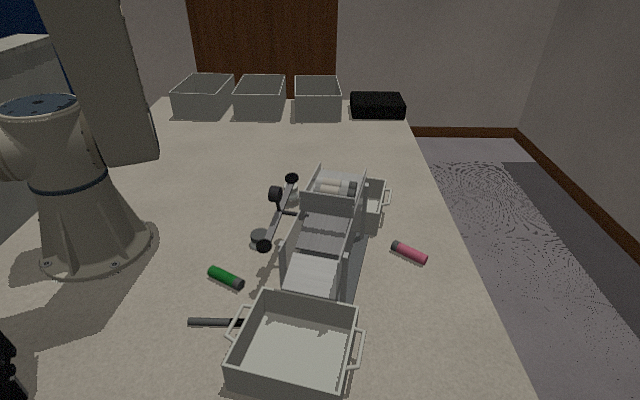

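```bash
python3 - <<'E'
import cv2
a=cv2.imread("pics/scene0.png")[110:345,215:415];cv2.imwrite("pics/scene0c.png",cv2.resize(a,None,fx=2.5,fy=2.5,interpolation=cv2.INTER_CUBIC))
a=cv2.imread("pics/side0.png")[155:400,180:440];cv2.imwrite("pics/side0c.png",cv2.resize(a,None,fx=2.4,fy=2.4,interpolation=cv2.INTER_CUBIC))
E
```

```text
(no output)
```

View pics/scene0c.png

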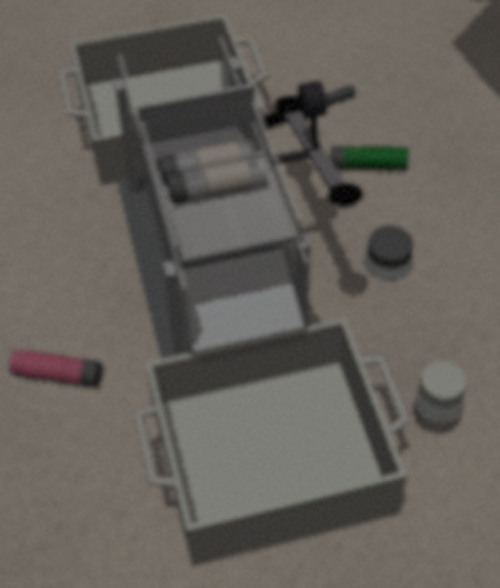

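View pics/side0c.png

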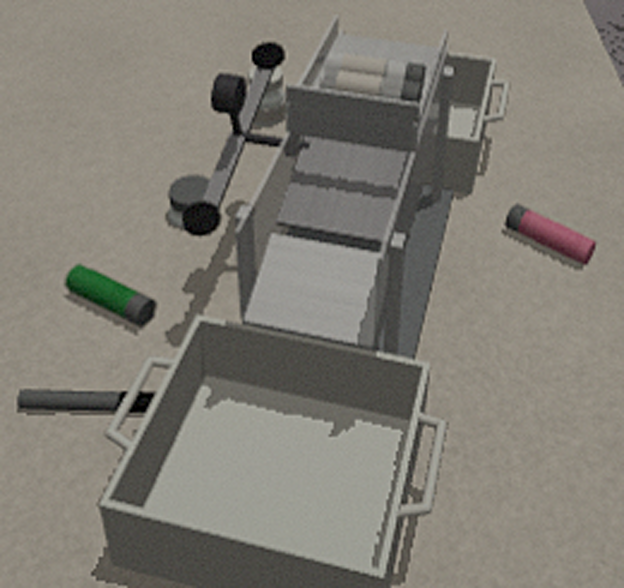

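```bash
cat > h.py <<'E'
from station import *
import numpy as np, cv2, math
from scipy.optimize import least_squares
def proj(s,P,c2w=None):
    T=np.linalg.inv(np.array(s["cam_to_world"] if c2w is None else c2w)); p=T[:3,:3]@np.asarray(P,float)+T[:3,3]
    u=np.array([p[0],-p[1]])/-p[2]; u=u*(1+s["k1"]*(u@u)); K=np.array(s["mtx"])
    return K[:2,:2]@u+K[:2,2]
def wcam(s,st):
    from scipy.spatial.transform import Rotation as R
    T=np.eye(4);T[:3,:3]=R.from_euler('xyz',st["ee_rot"],degrees=True).as_matrix();T[:3,3]=st["ee_pos"]
    return T@np.array(s["tool_from_camera"])
def s2w(q,P):
    c,s=math.cos(q[2]),math.sin(q[2]); return np.array([q[0]+c*P[0]-s*P[1],q[1]+s*P[0]+c*P[1],P[2]])
def gp(th,y,z,x=-115):
    c,s=math.cos(th),math.sin(th); return (x,c*y-s*z,150+s*y+c*z)
E
cat > fit.py <<'E'
from h import *
S={n:snapshot(n) for n in("scene","side")}
obs=[("scene","L",(353,187.6)),("scene","W",(340.2,148.8)),
("side","L",(291.7,177.9)),("side","R",(263.3,245.4)),("side","W",(274.6,193.3)),
("side",(-54,-24,233),(180+290/2.4,155+90/2.4)),("side",(54,-24,233),(180+418/2.4,155+112/2.4)),
("scene",(-54,139,194),(215+298/2.5,110+234/2.5)),("scene",(54,139,194),(215+183/2.5,110+258/2.5))]
for th in(.28,-.28):
    def pt(o): return {"L":gp(th,100,9.5),"R":gp(th,-100,9.5),"W":gp(th,0,60)}.get(o,o) if isinstance(o,str) else o
    f=lambda q:np.concatenate([proj(S[c],s2w(q,pt(o)))-np.array(p) for c,o,p in obs])
    r=least_squares(f,[600,0,0],x_scale=[100,100,.1],loss='soft_l1');print(th,r.x,r.cost);print(f(r.x).reshape(-1,2).round(1).tolist())
E
python3 fit.py
```

```text
0.28 [ 5.82138167e+02 -6.97089764e+01 -2.25918786e-01] 11.59118112709258
[[-0.5, -1.8], [-1.5, 0.2], [-1.7, -1.0], [0.1, -0.2], [-0.1, 0.4], [-0.1, -3.1], [-1.6, -5.0], [-0.6, -0.3], [-1.0, 0.6]]
-0.28 [ 5.81755755e+02 -8.50563694e+01 -1.51089533e-01] 64.36693931639192
[[-2.3, 7.7], [-1.2, 2.9], [-4.8, 21.9], [-0.2, -14.9], [2.3, -1.8], [-0.3, 2.1], [-0.2, -1.7], [-0.1, -7.1], [1.1, -3.9]]
```

```bash
cat > ov.py <<'E'
from h import *
import sys
q=[float(v) for v in sys.argv[1:4]]; th=float(sys.argv[4]); tag=sys.argv[5]
def draw(s,box,f,fn,c2w=None):
    im=cv2.resize(s["frame"][box[1]:box[3],box[0]:box[2]],None,fx=f,fy=f,interpolation=cv2.INTER_CUBIC)
    im=cv2.convertScaleAbs(im,alpha=1.4)
    def line(pts,col):
        a=np.array([(proj(s,s2w(q,p),c2w)-np.array(box[:2])+.5)*f for p in pts])
        cv2.polylines(im,[a.round().astype(int)],False,col,1)
    for x in(-54,54): line([(x,-24,215),(x,139,215)],(0,255,0))
    line([(-54,-24,233),(54,-24,233)],(0,255,255))
    line([(-54,24,189),(54,24,189)],(255,0,255)); line([(-54,139,194),(54,139,194)],(0,0,255))
    for y in(100,-100): line([gp(th,y+17*math.cos(t),9.5,-115+17*math.sin(t)) for t in np.linspace(0,6.3,25)],(255,255,0))
    line([gp(th,18*math.sin(t),60+18*math.cos(t)) for t in np.linspace(0,6.3,25)],(255,128,0))
    cv2.imwrite(fn,im)
if __name__=="__main__":
    draw(snapshot("scene"),(235,110,390,245),5,f"pics/ov_sc{tag}.png"); draw(snapshot("side"),(235,155,385,270),5,f"pics/ov_si{tag}.png")
E
python3 ov.py 582.1 -69.7 -.226 .28 a
```

```text
(no output)
```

View pics/ov_sca.png

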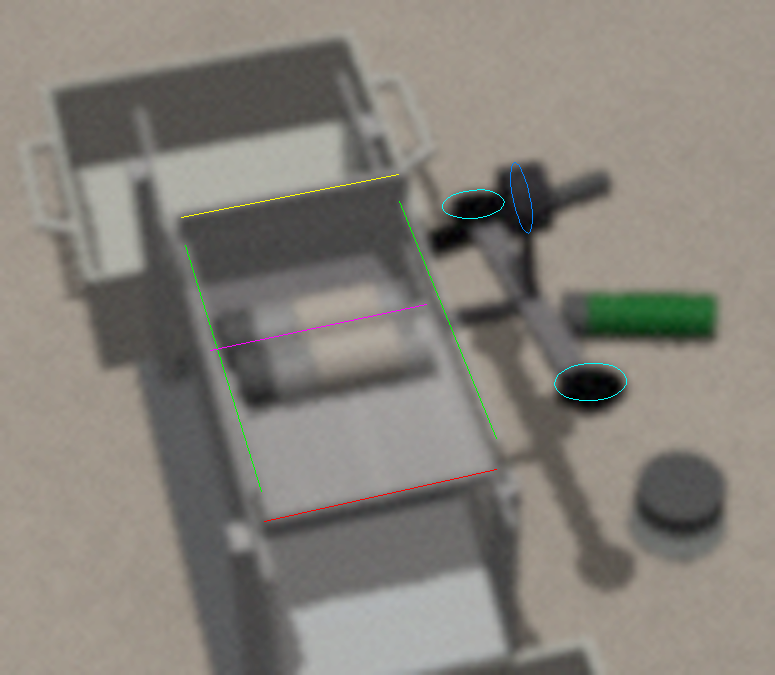

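View pics/ov_sia.png

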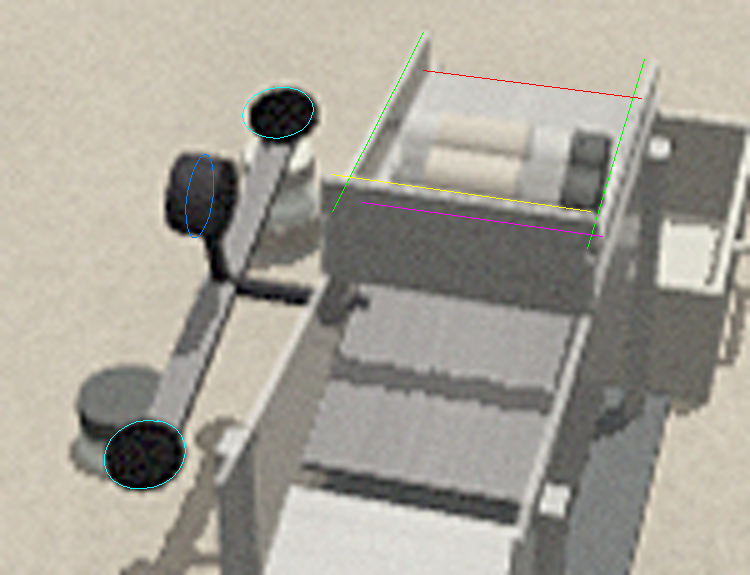

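```bash
cat >> h.py <<'E'
from scipy.spatial.transform import Rotation as Rn
def down(yaw,flip=1):
    y=flip*np.array([math.cos(yaw),math.sin(yaw),0]);x=np.array([0,0,-1.]);z=np.cross(x,y)
    R=np.column_stack([x,y,z]); 
    import warnings; warnings.simplefilter("ignore")
    return Rn.from_matrix(R).as_euler('xyz',degrees=True)
E
python3 - <<'E'
from h import *
q=[582.1,-69.7,-.226]
for fl in(1,-1):
  for P in((-115,97,330),(-115,97,140),(0,110,300),(0,90,200),(0,30,200)):
    j=inverse_kinematics(s2w(q,P),down(q[2],fl)); print(fl,P,s2w(q,P).round(1),None if j is None else np.round(j,1))
E
```

```text
1 (-115, 97, 330) [491.8  50.6 330. ] [  5.7   3.4 102.1   0.   74.5  18.7]
1 (-115, 97, 140) [491.8  50.6 140. ] [  5.7  15.3 114.2  -0.   50.5  18.7]
1 (0, 110, 300) [606.7  37.5 300. ] [ 3.4 15.5 91.3  0.  73.2 16.3]
1 (0, 90, 200) [602.3  18.  200. ] [ 1.6 20.  98.2  0.  61.8 14.5]
1 (0, 30, 200) [588.8 -40.5 200. ] [-4.1 19.  99.7  0.  61.3  8.9]
-1 (-115, 97, 330) [491.8  50.6 330. ] [   5.7    3.4  102.1    0.    74.5 -161.3]
-1 (-115, 97, 140) [491.8  50.6 140. ] [   5.7   15.3  114.2   -0.    50.5 -161.3]
-1 (0, 110, 300) [606.7  37.5 300. ] [   3.4   15.5   91.3    0.    73.2 -163.7]
-1 (0, 90, 200) [602.3  18.  200. ] [   1.6   20.    98.2    0.    61.8 -165.5]
-1 (0, 30, 200) [588.8 -40.5 200. ] [  -4.1   19.    99.7    0.    61.3 -171.1]
```

Things that could be mistaken for what I want:
- **Containers in the scene image:** the cream pair on the ledge, A at (298,174) and B at (301,184). The look-alikes are pink at (237,257) and green at (362,173), both lying on the bench. I choose the cream pair on the ledge.
- **Pads:** left pad at scene (353,188), right pad at side (263,245). The low_jar lid at (371,210) is also round and dark.

The gate fit clearly favours +0.28, so the left end is up. I'll press pad_left, which feeds the left tub. Next is a hover above the sorter for a wrist check.

```bash
cat > look.py <<'E'
from h import *
import ov,sys
q=[float(v) for v in sys.argv[1:4]]; th=float(sys.argv[4]); tag=sys.argv[5]; ov.q=q; ov.th=th
E
sed -i 's/^q=.*/q=[float(v) for v in sys.argv[1:4]]; th=float(sys.argv[4]); tag=sys.argv[5]/' ov.py
cat >> look.py <<'E'
st=read_state(); s=snapshot("wrist"); T=wcam(s,st)
np.savez(f"w{tag}.npz",T=T,frame=s["frame"]); cv2.imwrite(f"pics/w{tag}.png",s["frame"])
ov.draw(s,(0,0,640,400),1.25,f"pics/wo{tag}.png",T); print(st["clock"],st["ee_pos"].round(1))
E
python3 - <<'E'
from h import *
q=[582.1,-69.7,-.226]
p=read_state()["ee_pos"]; move_straight([p[0],p[1],360],max_speed=250)
reach(s2w(q,(-60,110,330)),down(q[2])); grip(0)
print(read_state()["clock"])
E
python3 look.py 582.1 -69.7 -.226 .28 1
```

```text
5.3917
5.3917 [548.3  51.  330. ]
```

View pics/wo1.png

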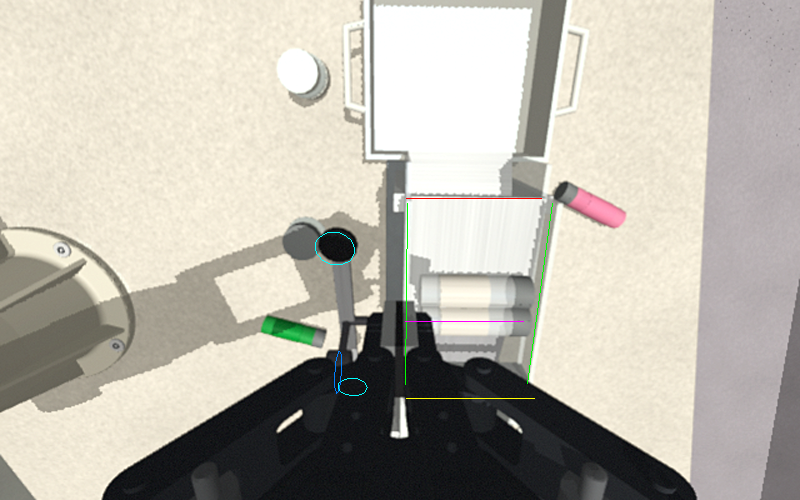

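The wrist view matches the model to within 1–2 px. The left pad is at about (338,245), the ledge end at row 197, and the cream containers A and B at rows 320 and 292, all in the 800-px picture. The green and pink look-alikes are off on the bench. Pressing the left pad now.

```bash
python3 - <<'E'
from h import *
q=[582.1,-69.7,-.226]
move_straight(s2w(q,(-115,97,330)),max_speed=200)
move_straight(s2w(q,(-115,97,200)),max_speed=150)
print(move_straight(s2w(q,(-115,97,143)),max_speed=50,force_limit=20), read_state()["ee_pos"],read_state()["contact_force"])
move_straight(s2w(q,(-115,97,290)),max_speed=200)
move_straight(s2w(q,(-60,110,330)),max_speed=200)
print(read_state()["clock"])
E
python3 look.py 582.1 -69.7 -.226 -.28 2; python3 ov.py 582.1 -69.7 -.226 -.28 b
```

```text
False [492.02552676  50.60869014 143.30987559] [ 0.5754945  -0.10904165  0.16177572]
9.5667
9.5667 [547.3  50.9 328.3]
```

View pics/wo2.png

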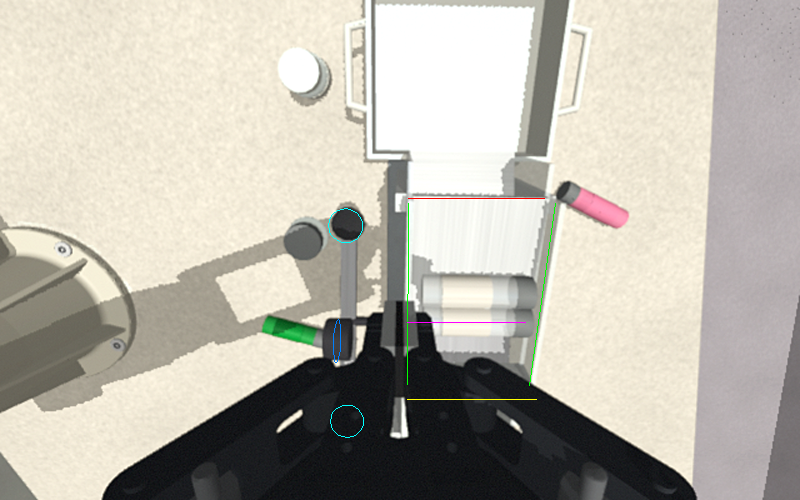

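View pics/ov_sib.png

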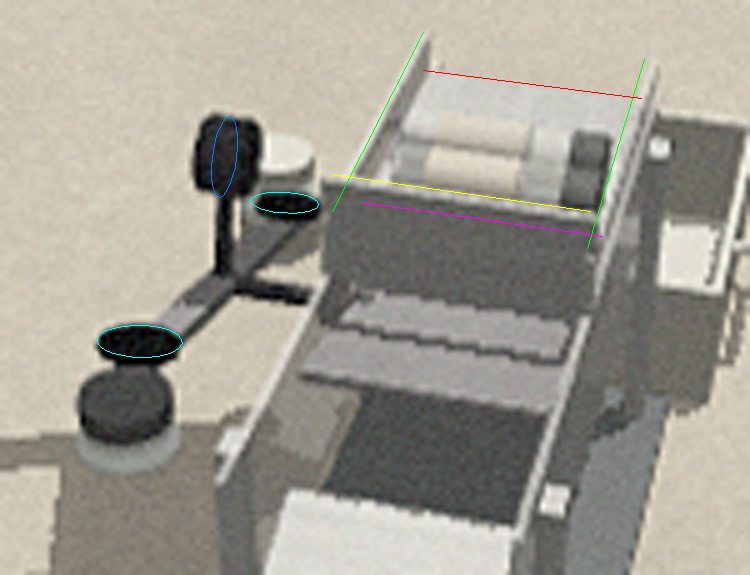

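The gate flipped: both pads and the weight match the −0.28 overlay, with the right pad up at (140,341). The containers haven't moved. Next I'll locate them in the sorter frame and start pushing.

```bash
python3 - <<'E'
from h import *
q=[582.1,-69.7,-.226]
s=snapshot("wrist"); T=np.load("w2.npz")["T"]
S=[(d["p"],np.array(d["extent"])) for d in recognise("wrist","container_b")]
for p,e in S: print(round(p,2),e.round())
for nm,px in (("A",(422,536,321)),("B",(422,536,292))):
    tgt=np.array([(px[0]+px[1])/2,px[2]])/1.25
    r=least_squares(lambda v:proj(s,s2w(q,(v[0],v[1],204)),T)-tgt,[0,60]); print(nm,r.x)
grip(45); print(read_state()["width"])
move_straight(s2w(q,(2,112,330)),max_speed=200)
move_straight(s2w(q,(2,112,225)),max_speed=150)
print(read_state()["clock"])
E
python3 look.py 582.1 -69.7 -.226 -.28 3; python3 ov.py 582.1 -69.7 -.226 -.28 c
```

```text
0.8 [450. 143. 500. 181.]
0.71 [338. 219. 430. 246.]
0.57 [211. 250. 258. 276.]
0.56 [340. 243. 428. 272.]
A [ 8.50646771 32.89298415]
B [ 6.48146693 60.58168342]
44.69684248097913
11.625
11.625 [609.6  39.1 226. ]
```

View pics/wo3.png

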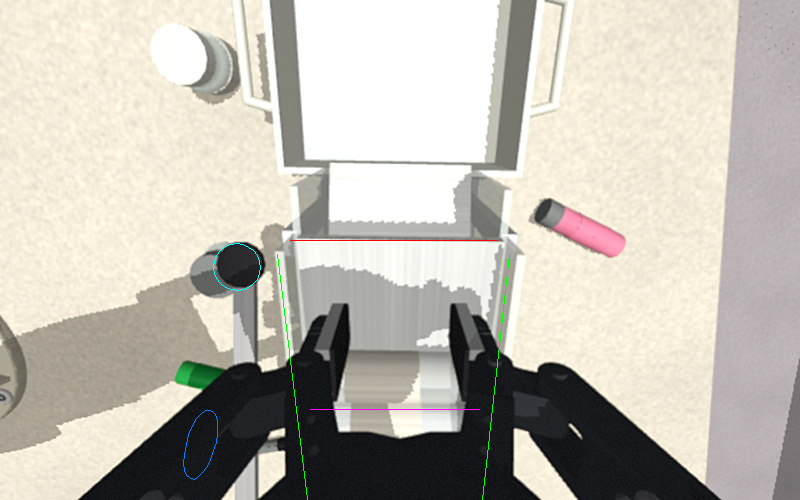

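View pics/ov_sic.png

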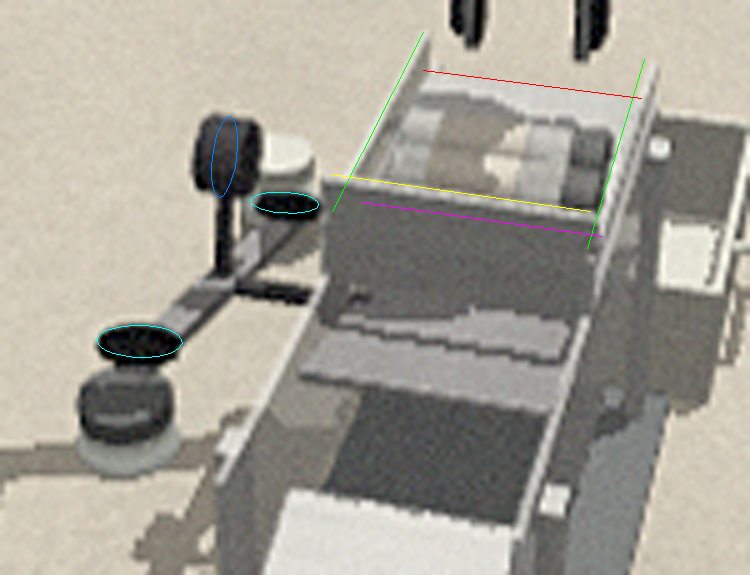

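```bash
python3 - <<'E'
from h import *
q=[582.1,-69.7,-.226]
X=5
move_straight(s2w(q,(X,112,222)),max_speed=100)
print(move_straight(s2w(q,(X,110,197.5)),max_speed=60,force_limit=8), read_state()["ee_pos"].round(1))
print(move_straight(s2w(q,(X,92,196)),max_speed=60,force_limit=10))
print(move_straight(s2w(q,(X,70,194.3)),max_speed=25,force_limit=10), read_state()["contact_force"].round(2),read_state()["clock"])
E
python3 look.py 582.1 -69.7 -.226 -.28 4; python3 ov.py 582.1 -69.7 -.226 -.28 d
```

```text
False [611.5  36.3 197.1]
False
False [ 0.3  -0.6   0.91] 14.0667
14.0667 [602.7  -2.5 194.3]
```

View pics/wo4.png

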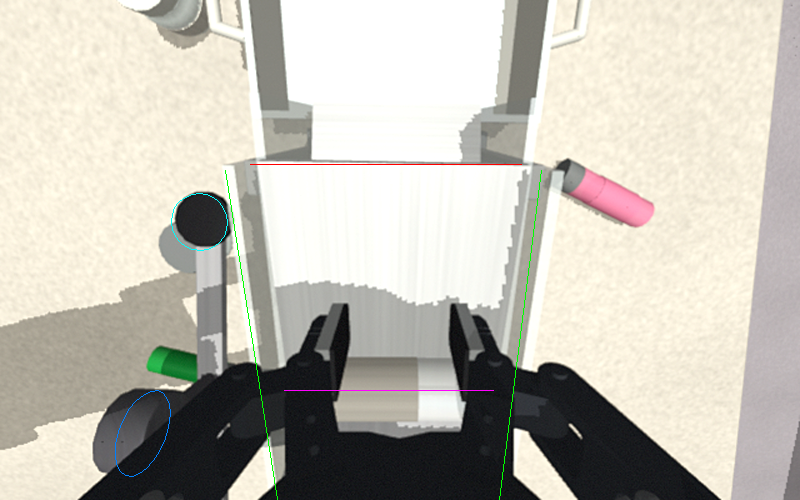

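View pics/ov_sid.png

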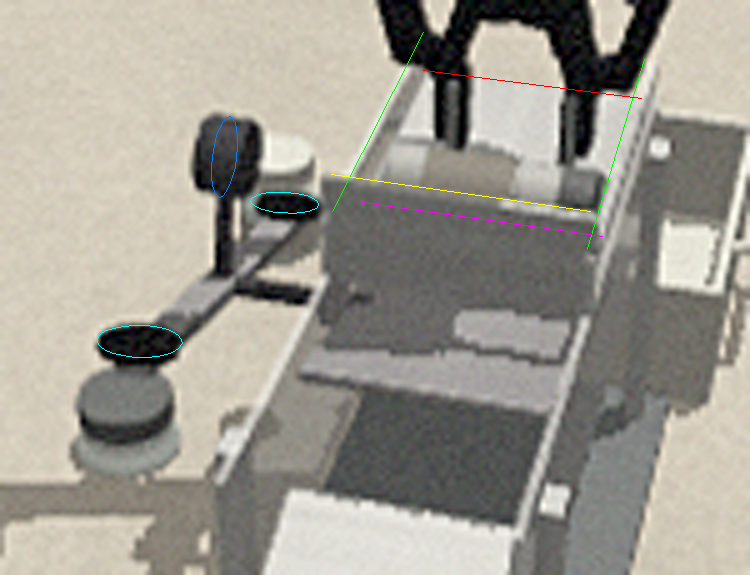

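One container is left on the ledge, at about (490,175) in the side crop. Now I'll check the scene view for where A went.

```bash
python3 - <<'E'
from h import *
sleep(0.3)
s=snapshot("scene"); cv2.imwrite("pics/sc5.png",cv2.resize(cv2.convertScaleAbs(s["frame"][110:350,225:415],alpha=1.4),None,fx=2.5,fy=2.5,interpolation=cv2.INTER_CUBIC))
print([(round(d["p"],2),np.round(d["extent"]).tolist()) for d in recognise("scene","container_a")],read_state()["clock"])
E
```

```text
[(0.85, [220.0, 247.0, 258.0, 266.0]), (0.55, [239.0, 122.0, 379.0, 337.0]), (0.54, [283.0, 171.0, 308.0, 184.0]), (0.49, [345.0, 168.0, 382.0, 175.0])] 14.6167
```

View pics/sc5.png

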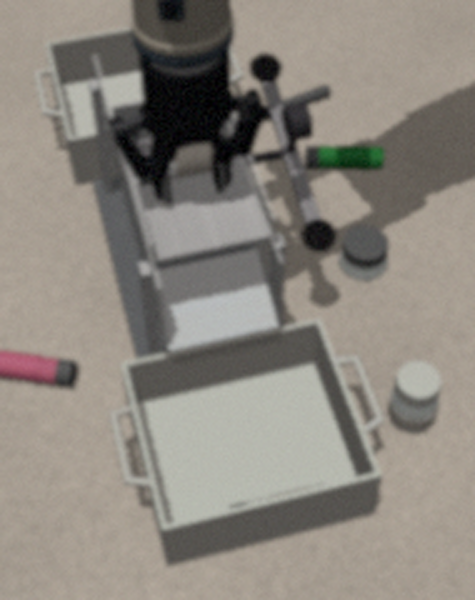

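Small dark and cream traces show at (240,505)–(320,488), just above the tub's outer wall, so A appears to have rolled into the left tub against that wall. Pushing B.

```bash
python3 - <<'E'
from h import *
q=[582.1,-69.7,-.226]
X=5
print(move_straight(s2w(q,(X,42,192.5)),max_speed=25,force_limit=10), read_state()["contact_force"].round(2))
sleep(.8)
s=snapshot("side"); cv2.imwrite("pics/si6.png",cv2.resize(s["frame"][150:330,200:420],None,fx=3,fy=3))
move_straight(s2w(q,(X,60,200)),max_speed=100)
move_straight(s2w(q,(X,110,330)),max_speed=200)
move_straight(s2w(q,(X-60,200,400)),max_speed=200)
print(read_state()["clock"])
E
python3 look.py 582.1 -69.7 -.226 -.28 6;python3 ov.py 582.1 -69.7 -.226 -.28 e
```

```text
False [ 0.37 -1.08 -0.29]
18.725
18.725 [573.2 136.9 399. ]
```

View pics/wo6.png

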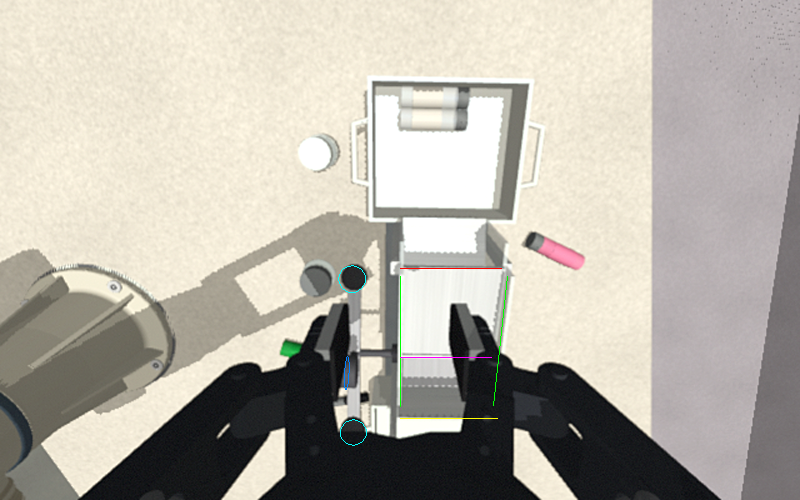

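View pics/ov_sie.png

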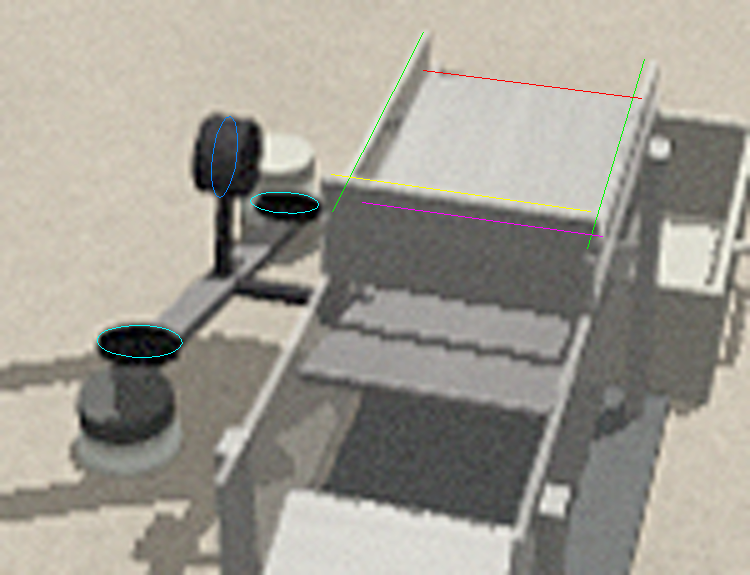

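Both cream containers lie in the left tub at about (435,97) and (435,119) in the wrist picture. The ledge is empty and the gate is still at −0.28. The pot, jar and look-alikes look untouched, and the arm is clear, so I'm handing in.

```bash
python3 -c "
from station import *
sleep(.5); print(close_job())"
```

```text
the job is handed in; nothing more can be done
None
```

The job is handed in: the gate is tipped over to feed the left tub, and both containers are in that tub. It took about 19 s of the 48 s allowed.

- **Gate:** it started with its left end up. I pressed `pad_left` with closed fingertips until it fell to the other stop, and the overlay in both views matched −0.28 rad.
- **Containers:** I pushed them along the ledge with both fingertips. A went over the lip first, then B. The push force stayed at about 1 N and neither was lifted.
- **Last checks:**
  - The wrist picture showed both cream containers side by side in the left tub. The side view showed the ledge empty and the gate still at −0.28 rad.
  - In those pictures the pot, low jar and pink and green look-alikes were where they started. The marker was mostly hidden by the gripper in the last wrist view, but the arm never went near it.
- **Disagreements:**
  - The networks also reported the pink and green look-alikes as containers, which I ignored.
  - My fitted sorter position was off by a few millimetres, seen as 1–2 px in the overlays. It made no difference to the moves.

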